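# Tap the proud tissue cassettes home and shut the processing basket

## Task

The tissue cassettes stand on edge in the open steel processing basket, but three of them stick up well above the rim and would stop the lid. With the fingertips gently tap each of the three down until it is level with its neighbours, going from the left end of the basket to the right so that none is missed, and only then push the lid over and press it fully shut without forcing it. Do not pull any cassette up, and leave the forceps, the wax block and the mould lying round the basket alone.

Things in the scene. Friction and masses are not known exactly. Their poses are not given: they have to be found in the camera images.
- basket: Fixed perforated steel basket, 88 (x) x 212 (y) x 37.5 mm high. Origin: centre of its underside; x to its back (lid hinge), y to its left end, z up; turned up to 0.3 rad. A wall parts it into a front row (x = -21.5 mm) and a back row (x = +21.5 mm), 41 mm wide inside, of white cassettes on edge. Seated ones have their top edges 35.5 mm above the bench, 2 mm below the rim.
- cassette_left: White plastic cassette sticking up in the left third of the basket, front or back row. Origin: middle of its top edge, which is 40 mm along the basket's x and 7 mm along its y. This edge starts 48.5 to 51.5 mm above the bench; home is 35.5 mm, a hard stop. Snug fit: slides straight down at about 3 N and stays where left; can be pulled up by mistake. Next proud one at least 54 mm away along y.
- cassette_middle: White plastic cassette sticking up in the middle third, front or back row. Origin: middle of its top edge, which is 40 mm along the basket's x and 7 mm along its y. This edge starts 48.5 to 51.5 mm above the bench; home is 35.5 mm, a hard stop. Snug fit: slides straight down at about 3 N and stays where left; can be pulled up by mistake. Next proud one at least 54 mm away along y.
- cassette_right: White plastic cassette sticking up in the right third, front or back row. Origin: middle of its top edge, which is 40 mm along the basket's x and 7 mm along its y. This edge starts 48.5 to 51.5 mm above the bench; home is 35.5 mm, a hard stop. Snug fit: slides straight down at about 3 N and stays where left; can be pulled up by mistake. Next proud one at least 54 mm away along y.
- lid (a joint): Angle of the perforated steel lid, rad: 0 shut, 1.57 upright, 2.0 to 2.2 at the start (leaning back, away from the robot). Hinge line along the basket's y at its x = +46.5 mm, 38 mm above the bench. Stiff hinge (0.09 N m; lid about 0.15 kg): it stays where left; follow its arc, rubber fingertips can bind on its edge. Lid 214 mm wide, 2 mm thick; it stops on any cassette that sticks up.
- lid_edge (a point): Middle of the lid's free edge, 92 mm from the hinge line, on the lid's outer face; a finger tab 36 mm wide goes 11 mm farther in the lid's plane. Shut, this point is over the basket's front rim, 40 mm above the bench. Open, the outer face looks away from the robot and down.
- forceps: Steel forceps, 15 x 127 x 9 mm, loose on the bench in front of the basket; origin at the centre of its underside. Leave alone.
- wax_block: Cassette with a wax block, 29 x 40 x 12 mm, loose on the bench to the right of the basket; origin at the centre of its underside. Leave alone.
- mould: Small steel base mould, 31 x 43 x 12 mm, loose on the bench in front of the basket; origin at the centre of its underside. Leave alone.

How it is judged:
On the way, in this order (a step that is already met when the one before it is completed fails the run):
1. left cassette tapped home, the other two still proud, lid open (z of cassette_left in the frame of basket below 0.0375 m and z of each of cassette_middle, cassette_right in the frame of basket above 0.0405 m and value of joint lid above 0.6 rad), for 0.1 s.
2. middle cassette tapped home, the right one still proud, lid open (z of each of cassette_left, cassette_middle in the frame of basket below 0.0375 m and z of cassette_right in the frame of basket above 0.0405 m and value of joint lid above 0.6 rad), for 0.1 s.
3. right cassette tapped home, lid still open (z of each of cassette_left, cassette_middle, cassette_right in the frame of basket below 0.0375 m and value of joint lid above 0.6 rad), for 0.1 s.
4. lid pressed shut (value of joint lid below 0.04 rad), for 0.2 s.
At the end, for the whole second after the job is handed in: All three cassettes have their top edges no higher than the basket's rim (37.5 mm above the bench; fully home is 35.5 mm), and the lid is shut to within 0.04 rad (z of each of cassette_left, cassette_middle, cassette_right in the frame of basket below 0.0375 m and value of joint lid below 0.04 rad); the robot touches nothing.
It fails at once if a cassette is pushed with more than 25 N (contact force between the arm and cassette_left above 25 N or contact force between the arm and cassette_middle above 25 N or contact force between the arm and cassette_right above 25 N).
It fails at once if the basket or its lid is pushed with more than 30 N (contact force between the arm and basket above 30 N).
It fails at once if a cassette is pulled up (z of any of cassette_left, cassette_middle, cassette_right in the frame of basket above 0.056 m).
It fails at once if forceps, wax block or mould moved or lifted by more than 15 mm (distance of any of forceps, wax_block, mould from where it was at the start of the episode above 0.015 m).
It also fails if it takes over 61 s, if anything falls off the work surface, if the arm or the gripper's body presses on something with over 40 N, if the wrist force passes 120 N, or if a joint passes its speed limit or range.

## Robot

A 7-joint arm with a two-finger parallel gripper is mounted at the origin on a cart in front of the work surface, level with it; the furniture and walls round the work are solid. World frame = base frame: x ahead of the robot, y to its left, z up, the work surface at z = 0. Lengths are in m, angles in rad, forces in N, time in s.
With the tool pointing down it reaches from about 0.425 to 0.925 m from the base axis. Payload 6.8 kg.
Tool frame: the origin (TCP) lies between the finger pads; the fingertips stand 14 mm ahead of it and the grasp point (between the pads) lies 5 mm behind it; z points along the fingers, y is the direction in which the jaws open and shut (so a half turn about z gives the same grasp; the last joint's range is limited). The gripper opens to 85 mm and grips with 20 to 120 N. Pads are 22 mm wide; open, the fingers measure 114 mm over their backs; the gripper's body (76 mm by 85 mm) begins 54 mm behind the grasp point. The pads swing forward as they close: fully open they stand 13 mm farther back than shut.
Start: joints at [-1.228, 0.477, 0.022, 1.555, -0.011, 1.109, -0.083], TCP at [0.294, 0.608, 0.245] pointing down, gripper open.
Joint ranges: [-2.96, 2.96], [-0.34, 2.1], [-1.41, 1.46], [0.24, 2.44], [-1.37, 4.51], [0.17, 1.92], [-2.96, 2.96]. Speed limits (rad/s): [2.39, 2.39, 3.14, 3.14, 3.14, 3.14, 3.14].

## Interface

Orientations are given as a unit quaternion [w, x, y, z].
In Python, from station import bot gives the robot as it stands.
- The arm moves only by the shell command python3 -m crank 'ROWS' [FORCE]. ROWS is JSON, a list of rows, each a list of 3 entries, a list of its own where there are three numbers: the shift along the tool's x, y, z in m, then the turn, a rotation vector about the tool's x, y, z in degrees, then the finger opening in m, from 0 to 0.0854. A call has 1 to 10 rows; each row shifts and turns the commanded pose from where the row before left it, along the tool's axes as they then stand; what a row does not reach is not made up. A row lasts 1/8 s, in which the tool goes at most 62.5 mm and 10.7 degrees, less where a joint would pass 70% of its speed; a pose out of reach is approached as far as the arm can. A call is refused whole if a number of a shift passes 0.0625 or a number of a turn 10.7, either way. A call with a gripper value outside its range is refused whole. The fingers move at their own pace and stop on an object; FORCE is the grip in N (left out, the last holds). Time passes only in rows, so rows that do not move let the fingers close. It gives the time, the measured TCP pose, the force and the opening at its end, in the units of the state.
- bot.get_obs(): the state, without advancing time (a new reading comes with each control period).
- bot.read_camera(name): name is "side" or "top" or "wrist"; returns (picture, depth): 400x640x3 uint8, red, green, blue; 400x640 float32, m along the optical axis (not along the pixel's ray), 0 where there is no reading.
- bot.calibration(name): a dict with "fx", "fy", "cx", "cy" (pixels), "extrinsics" (4x4, takes a point from camera to world coordinates). Camera axes: x right, y down, z forward; pixel columns grow to the right and rows downward; lengths in m; the calibration is good to about 2 mm. A picture is of the moment at which its call begins: read the wrist's pose just before it. calibration takes no time and is no camera call; for the wrist camera it gives the pose at the moment of the call.
- bot.hand_in(): hands the job in, once; it reports no verdict.
The state is a dict: "t": time; "q": joint angles; "joint_vel": joint speeds; "joint_torque": joint torques, N m; "eef_pos": TCP position; "tool_rot": TCP orientation; "contact_force": force on the tool from outside, world axes, zero at the start; "torque": the same for the moment, N m; "gripper_width": opening from 0.0 (shut) to 1.0 (fully open).
Only numpy, scipy, OpenCV 4.12 (cv2) and the standard library are available. Lean on these libraries where they do the work, as an engineer would, in place of code of your own. Each camera call takes 0.05 s, during which the arm holds its last target.

## Working session

There is one attempt and no reset: what is moved stays moved. The work goes in short steps, Python scripts to look and compute and a shell command to move; the robot and the scene stay as the last step left them, time stands still between calls to the robot, and variables do not carry over. Pictures are saved under pics/ and viewed, and the job is handed in when it is done.

```bash
ls; mkdir -p pics; python3 - <<'E'
from station import bot
import cv2,numpy as np
o=bot.get_obs(); print(o)
for n in ("side","top","wrist"):
    c=bot.calibration(n); p,d=bot.read_camera(n)
    cv2.imwrite(f"pics/{n}0.png",p[:,:,::-1]); np.savez(f"pics/{n}0.npz",p=p,d=d,E=c["extrinsics"],K=[c["fx"],c["fy"],c["cx"],c["cy"]])
    print(n,c)
E
```

```text
pics
{'t': 0.0, 'q': array([-1.2281058 ,  0.47778831,  0.02235449,  1.55646117, -0.01150841,
        1.10928727, -0.0830787 ]), 'joint_vel': array([-0.00040213,  0.00110327, -0.00052789, -0.00094219,  0.00149399,
        0.00046854,  0.00140945]), 'joint_torque': array([-4.83026051e-04, -5.96453047e+01,  1.60757292e+00, -2.81190580e+01,
        1.23606206e-02,  9.24974534e-03,  2.61049968e-05]), 'eef_pos': array([0.29385273, 0.60704977, 0.24432977]), 'tool_rot': array([-1.37052280e-04,  2.23478916e-01,  9.74708341e-01, -8.97475153e-04]), 'contact_force': array([ 0.30996063,  0.23325955, -0.01837699]), 'torque': array([ 0.01175923, -0.03925313,  0.04479145]), 'gripper_width': 1.0031014007136445}
side {'fx': 423.6849853110587, 'fy': 423.6849853110587, 'cx': 320.3506336261283, 'cy': 200.37997793575354, 'extrinsics': array([[ 0.90188115, -0.16260469,  0.40021258,  0.10862287],
       [-0.43197163, -0.33238661,  0.83840304, -0.59716535],
       [-0.00330296, -0.92902037, -0.37001383,  0.4013265 ],
       [ 0.        ,  0.        ,  0.        ,  1.        ]])}
top {'fx': 441.6062903798178, 'fy': 441.6062903798178, 'cx': 320.69141163680604, 'cy': 197.15692347068475, 'extrinsics': array([[ 0.01876619, -0.99822735,  0.05647999,  0.42370709],
       [-0.99979385, -0.01917363, -0.00668065,  0.1454925 ],
       [ 0.00775173, -0.05634298, -0.99838138,  0.98472477],
       [ 0.        ,  0.        ,  0.        ,  1.        ]])}
wrist {'fx': 358.7193417061788, 'fy': 358.7193417061788, 'cx': 322.81439862069016, 'cy': 200.4619548805864, 'extrinsics': array([[ 0.43507614,  0.86221005,  0.25942741,  0.22757119],
       [ 0.90039165, -0.41601477, -0.12738362,  0.63916988],
       [-0.0019058 ,  0.28900785, -0.95732483,  0.37248558],
       [ 0.        ,  0.        ,  0.        ,  1.        ]])}
```

View pics/top0.png

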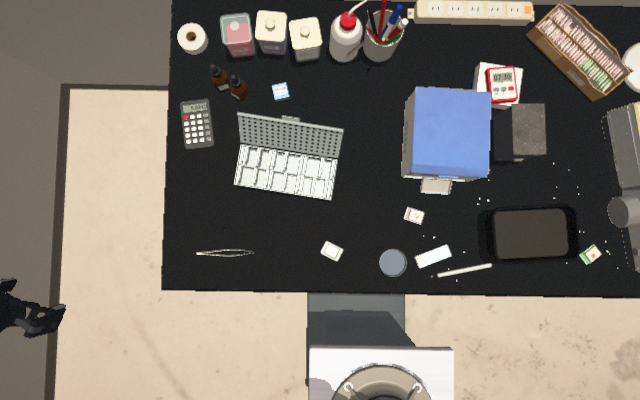

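View pics/side0.png

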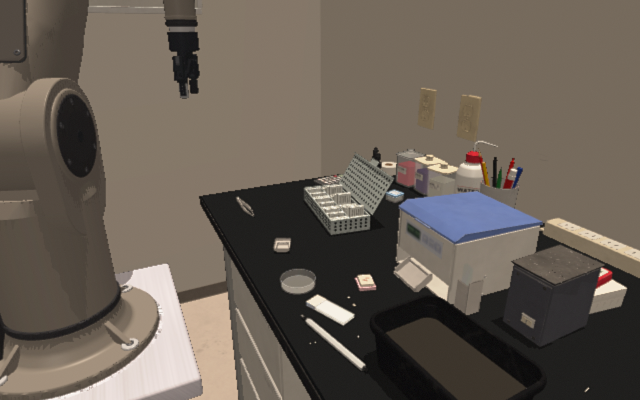

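View pics/wrist0.png

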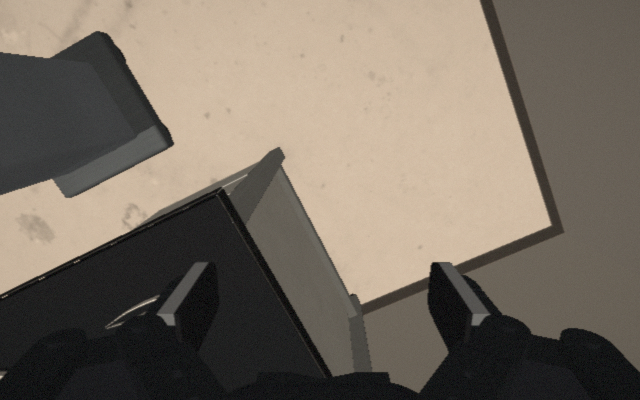

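The top view shows the basket at about (235–342, 113–200), with the lid leaning back and up. The forceps are at (225,253), the block or mould at (332,251) and the other one at (414,215). I'll zoom in and use the depth.

```bash
cat > h.py <<'E'
import numpy as np,cv2
def load(n):
    z=np.load(f"pics/{n}.npz"); return z["p"],z["d"],z["E"],z["K"]
def cloud(d,E,K):
    v,u=np.mgrid[0:d.shape[0],0:d.shape[1]]
    P=np.stack([(u-K[2])/K[0]*d,(v-K[3])/K[1]*d,d],-1)
    W=P@E[:3,:3].T+E[:3,3]; W[d<=0]=np.nan; return W
def ray(u,v,z,E,K):
    r=E[:3,:3]@np.array([(u-K[2])/K[0],(v-K[3])/K[1],1.]); return E[:3,3]+r*(z-E[2,3])/r[2]
E
python3 - <<'E'
from h import *
for n,(a,b,c,e) in {"top0":(215,100,150,112),"side0":(290,140,120,100)}.items():
    p,d,E,K=load(n); W=cloud(d,E,K)
    r=p[b:b+e,a:a+c,::-1]; cv2.imwrite(f"pics/{n}z.png",cv2.resize(r,None,fx=5.3,fy=5.3,interpolation=cv2.INTER_CUBIC))
p,d,E,K=load("top0");W=cloud(d,E,K)
print("bench z",np.nanmedian(W[260:280,180:300,2]), np.nanmedian(W[205:230,240:330,2]))
z=W[100:212,215:365,2]
h=np.clip(np.nan_to_num(z)*1000,0,90)/90*255
cv2.imwrite("pics/h.png",cv2.resize(cv2.applyColorMap(h.astype(np.uint8),cv2.COLORMAP_JET),None,fx=5.3,fy=5.3,interpolation=cv2.INTER_NEAREST))
E
```

```text
bench z -0.0008827607545980887 -0.0008693071020748899
```

View pics/top0z.png

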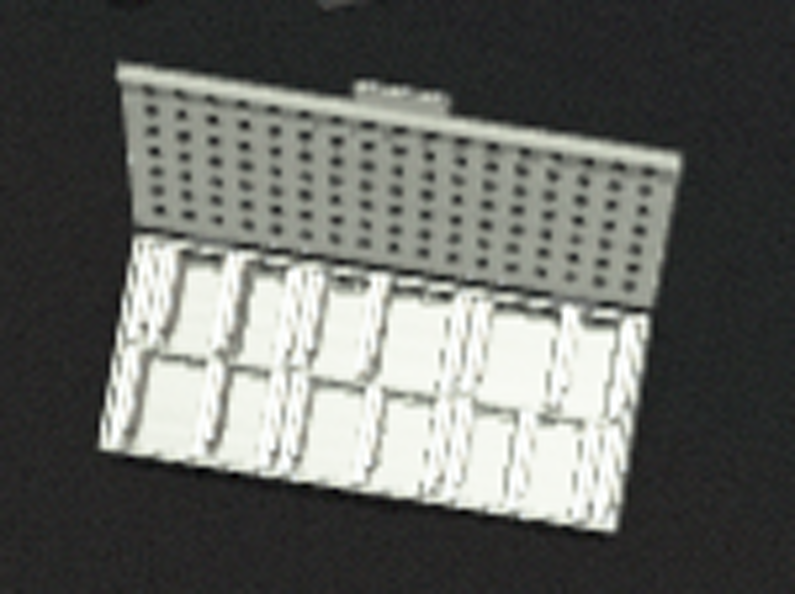

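View pics/side0z.png

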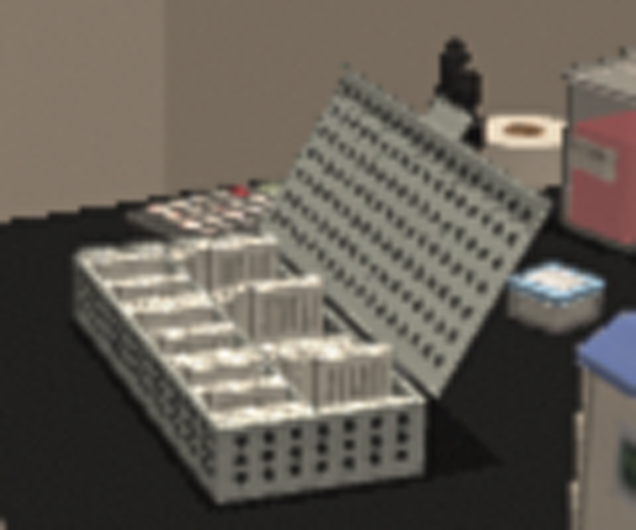

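View pics/h.png

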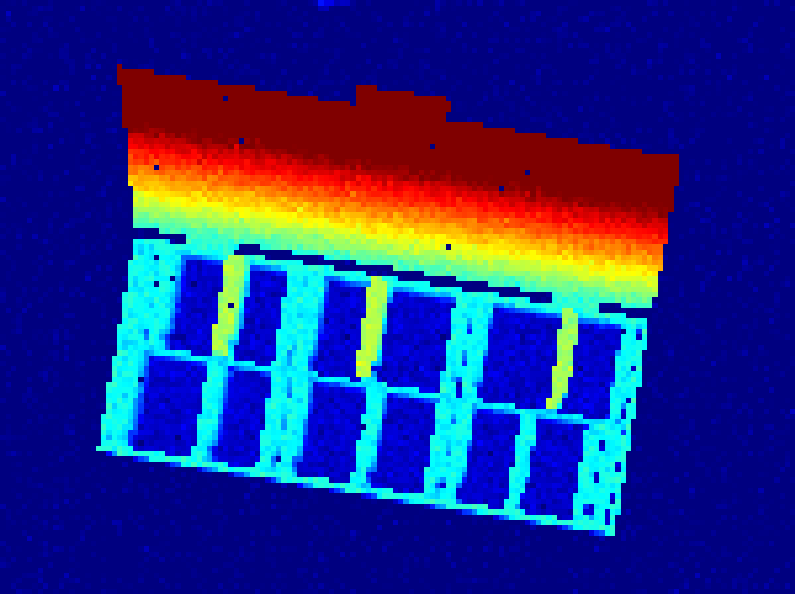

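All three proud cassettes show as yellow strips in the height map. They are in the back row, at zoom pixels (228,305), (372,328) and (563,358). Next I'll fit the basket frame and the cassette positions.

```bash
cat > fit.py <<'E'
from h import *
p,d,E,K=load("top0");W=cloud(d,E,K)
sub=np.zeros(d.shape,bool); sub[100:212,215:365]=True
z=W[...,2]
m=sub&(z>.028)&(z<.056)&(p.min(2)>60)
# remove lid: fit lid plane first
L=sub&(z>.06); X=W[L]; c=X.mean(0); nrm=np.linalg.svd(X-c,full_matrices=False)[2][2]
print("lid normal",nrm)
dist=np.abs((W-c)@nrm); 
m&=dist>.006
P=W[m]; 
r=cv2.minAreaRect((P[:,:2]*1000).astype(np.float32)); print("rect",r)
b=cv2.boxPoints(r); print(b)
# hinge dir from lid
h=np.cross(nrm,[0,0,1]); h/=np.linalg.norm(h); print("hinge yaw",np.arctan2(h[1],h[0])-np.pi/2, "lid angle", np.arccos(abs(nrm[2])),)
hl=sub&(z>.044)&(z<.056)&(dist>.008)
n,lab,st,ce=cv2.connectedComponentsWithStats(hl.astype(np.uint8))
for i in range(1,n):
    if st[i,4]>15:
        Q=W[lab==i]; rr=cv2.minAreaRect((Q[:,:2]*1000).astype(np.float32)); print(st[i],"med",np.median(Q,0),rr)
for nm,(a,bb,c2,e) in dict(forceps=(190,240,70,25),m=(318,238,30,30),w=(400,203,30,24)).items():
    q=W[bb:bb+e,a:a+c2].reshape(-1,3); q=q[q[:,2]>.004]; print(nm,np.median(q,0),q.min(0),q.max(0))
E
python3 fit.py
```

```text
lid normal [-0.86349216  0.12373042  0.48894998]
rect ((529.6383056640625, 217.14913940429688), (212.88238525390625, 87.72847747802734), 81.90621185302734)
[[471.22473 117.94402]
 [558.07935 105.5924 ]
 [588.0519  316.35425]
 [501.19727 328.70587]]
hinge yaw -0.14232194353045124 lid angle 1.0599107040198157
[255 148   6  19  65] med [0.56202343 0.2760572  0.04869554] ((560.163818359375, 275.79754638671875), (7.526360034942627, 39.20838928222656), 82.6074447631836)
[282 152   6  19  65] med [0.5520403  0.21824572 0.04997129] ((552.07568359375, 217.75936889648438), (6.946434020996094, 40.06589889526367), 81.94132995605469)
[318 158   6  19  57] med [0.54118754 0.13997734 0.04821827] ((540.6690673828125, 140.08053588867188), (6.988031387329102, 39.61510467529297), 82.57038116455078)
forceps [0.35118653 0.35879833 0.00748964] [0.32859513 0.27442203 0.00400116] [0.363969   0.41064815 0.01229518]
m [0.35864549 0.11156025 0.00659004] [0.33906372 0.0787595  0.00400644] [0.3826739  0.13822836 0.01407163]
w [ 0.44108191 -0.06969309  0.0100746 ] [ 0.42368785 -0.08886692  0.0040668 ] [ 0.46560689 -0.04918062  0.01568065]
```

The fit agrees with the given sizes: 212.9 × 87.7 mm, yaw −8.1°, lid about 2.08 rad. The cassettes sit at basket x ≈ 21.5–22 mm with tops at about 48–50 mm. Next I'll write a planning helper.

```bash
cat > plan.py <<'E'
import sys,numpy as np
from scipy.spatial.transform import Rotation as R
from station import bot
psi=np.radians(-8.1); B=np.array([.5296,.2171,0])
RB=R.from_euler('z',psi)
def w(p): return B+RB.apply(p)
def tgt_rot(tilt=0,half=0): # tool z down, y along basket y
    M=np.array([[-1,0,0],[0,1,0],[0,0,-1.]]).T
    return RB*R.from_euler('y',tilt,degrees=True)*R.from_matrix(M)
def show(p,tilt=0):
    o=bot.get_obs(); q=o["tool_rot"]; T=R.from_quat([q[1],q[2],q[3],q[0]])
    pos=o["eef_pos"]; d=T.inv().apply(w(p)-pos); rv=(T.inv()*tgt_rot(tilt)).as_rotvec(degrees=True)
    print("t",round(o["t"],2),"tcp world",pos.round(4),"basket",RB.inv().apply(pos-B).round(4),"F",o["contact_force"].round(2),"w",round(o["gripper_width"],3))
    print("tool shift mm",(d*1000).round(1),"turn deg",rv.round(2),"q",o["q"].round(2))
if __name__=="__main__":
    a=[float(x) for x in sys.argv[1:]]
    show(np.array(a[:3])/1000,*a[3:])
E
python3 -m crank '[[[0,0,0],[0,0,-9],0],[[0,0,0],[0,0,-8.7],0]]' 20; python3 plan.py 21.5 58.5 90
```

```text
t: 0.4
eef_pos: [0.2939, 0.6074, 0.2449]
tool_rot: [-0.0, 0.068, 0.998, -0.0]
contact_force: [0.2, -0.3, -0.2]
gripper_width: 0.606
t 0.4 tcp world [0.2939 0.6074 0.2449] basket [-0.2883  0.3532  0.2449] F [ 0.2  -0.31 -0.24] w 0.606
tool shift mm [-308.5 -296.   155.1] turn deg [-0.04 -0.01  0.26] q [-1.18  0.48 -0.04  1.55  0.02  1.11  0.2 ]
```

```bash
python3 -m crank '[[[-0.0385,-0.0365,0.0125],[0,0,0],0],[[-0.0385,-0.0365,0.0125],[0,0,0],0],[[-0.0385,-0.0365,0.0125],[0,0,0],0],[[-0.0385,-0.0365,0.0125],[0,0,0],0],[[-0.0385,-0.0365,0.0125],[0,0,0],0],[[-0.0385,-0.0365,0.0125],[0,0,0],0],[[-0.0385,-0.0365,0.0125],[0,0,0],0],[[-0.0385,-0.0365,0.0125],[0,0,0],0],[[0,0,0],[0,0,0.2],0]]'; python3 plan.py 21.5 62.5 90
python3 - <<'E'
from h import *
from station import bot
for n in ("wrist","side"):
    c=bot.calibration(n); p,d=bot.read_camera(n)
    cv2.imwrite(f"pics/{n}1.png",p[:,:,::-1]); np.savez(f"pics/{n}1.npz",p=p,d=d,E=c["extrinsics"],K=[c["fx"],c["fy"],c["cx"],c["cy"]])
E
```

```text
t: 1.52
eef_pos: [0.5603, 0.2686, 0.144]
tool_rot: [-0.0, 0.077, 0.997, -0.002]
contact_force: [-0.4, 0.5, 1.3]
gripper_width: -0.004
t 1.52 tcp world [0.5603 0.2686 0.144 ] basket [0.0231 0.0553 0.144 ] F [-0.4   0.48  1.3 ] w -0.004
tool shift mm [ 1.7  7.4 54. ] turn deg [-0.23  0.01 -0.74] q [-0.58  0.5   0.05  1.78 -0.02  0.87  0.89]
```

View pics/wrist1.png

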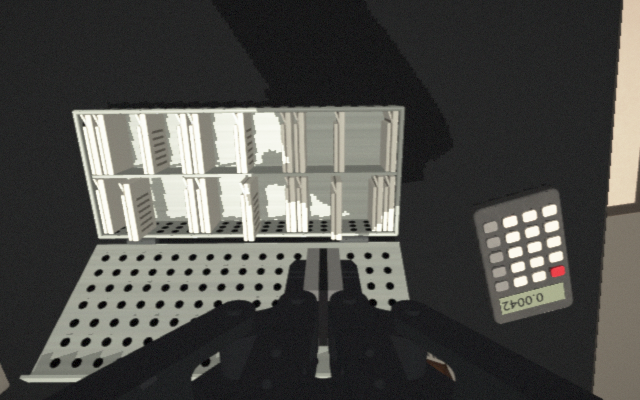

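View pics/side1.png

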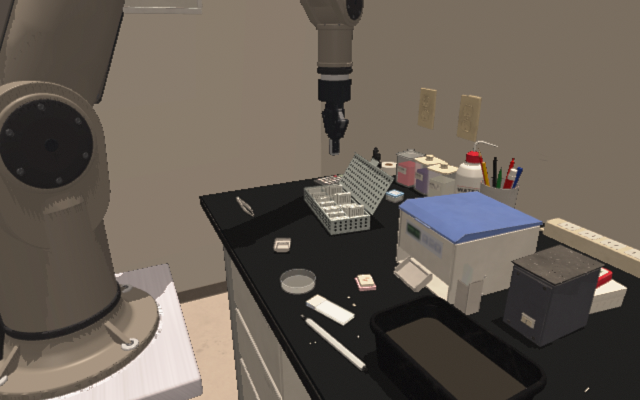

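The wrist view shows the three proud cassettes at about (135,210), (248,208) and (337,205), with the closed fingertips beside the left one. I'll align and descend.

```bash
python3 -m crank '[[[0.0015,0.0075,0.015],[0,0,-0.7],0],[[0,0,0.02],[0,0,0],0],[[0,0,0.02],[0,0,0],0],[[0,0,0.012],[0,0,0],0],[[0,0,0],[0,0,0],0],[[0,0,0],[0,0,0],0]]'; python3 plan.py 21.5 62.5 60
```

```text
t: 2.38
eef_pos: [0.5577, 0.2826, 0.0787]
tool_rot: [0.0, 0.067, 0.998, 0.0]
contact_force: [-0.2, -0.2, -0.0]
gripper_width: -0.001
t 2.38 tcp world [0.5577 0.2826 0.0787] basket [0.0186 0.0688 0.0787] F [-0.23 -0.18 -0.04] w -0.001
tool shift mm [-2.8 -6.4 18.7] turn deg [0.02 0.03 0.45] q [-0.59  0.59  0.03  1.81 -0.03  0.75  0.89]
```

```bash
python3 -m crank '[[[-0.003,-0.0065,0.003],[0,0,0.4],0],[[0,0,0.005],[0,0,0],0],[[0,0,0.002],[0,0,0],0],[[0,0,0.002],[0,0,0],0],[[0,0,0],[0,0,0],0]]'; python3 plan.py 21.5 62.5 60
python3 -m crank '[[[0,0,0.002],[0,0,0],0],[[0,0,0.002],[0,0,0],0],[[0,0,0],[0,0,0],0]]'; python3 plan.py 21.5 62.5 50
```

```text
t: 3.0
eef_pos: [0.5593, 0.2759, 0.0661]
tool_rot: [-0.0, 0.07, 0.998, -0.0]
contact_force: [0.3, -0.2, 0.2]
gripper_width: 0.003
t 3.0 tcp world [0.5593 0.2759 0.0661] basket [0.0211 0.0624 0.0661] F [ 0.33 -0.22  0.24] w 0.003
tool shift mm [-0.4  0.1  6.1] turn deg [-0.01 -0.02  0.08] q [-0.58  0.6   0.03  1.82 -0.03  0.72  0.9 ]
t: 3.38
eef_pos: [0.5595, 0.2759, 0.0623]
tool_rot: [0.0, 0.07, 0.998, 0.0]
contact_force: [0.8, 0.4, 0.5]
gripper_width: -0.0
t 3.38 tcp world [0.5595 0.2759 0.0623] basket [0.0214 0.0624 0.0623] F [0.81 0.41 0.54] w -0.0
tool shift mm [-0.1  0.1 12.3] turn deg [0.02 0.02 0.07] q [-0.58  0.61  0.03  1.82 -0.03  0.72  0.9 ]
```

```bash
for i in 1; do python3 -m crank '[[[0,0,0.002],[0,0,0],0],[[0,0,0.002],[0,0,0],0],[[0,0,0],[0,0,0],0]]'; done; python3 -m crank '[[[0,0,0.002],[0,0,0],0],[[0,0,0.002],[0,0,0],0],[[0,0,0],[0,0,0],0]]'
```

```text
t: 3.75
eef_pos: [0.5595, 0.2759, 0.0582]
tool_rot: [0.0, 0.07, 0.998, 0.0]
contact_force: [0.1, 0.6, 0.5]
gripper_width: 0.001
t: 4.12
eef_pos: [0.5594, 0.2757, 0.054]
tool_rot: [-0.0, 0.07, 0.998, -0.0]
contact_force: [-0.2, 0.5, 0.4]
gripper_width: -0.004
```

```bash
python3 - <<'E'
from h import *
from station import bot
for n in ("side",):
    c=bot.calibration(n); p,d=bot.read_camera(n)
    cv2.imwrite(f"pics/{n}2.png",cv2.resize(p[130:230,290:410,::-1],None,fx=5,fy=5,interpolation=cv2.INTER_CUBIC))
E
```

```text
(no output)
```

View pics/side2.png

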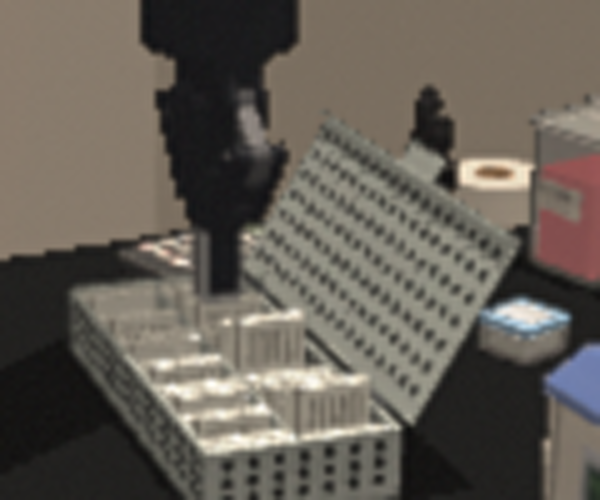

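The fingertips look to be at the cassette's top, around (220,295), but the force is small. I'll continue in small steps.

```bash
python3 -m crank '[[[0,0,0.0015],[0,0,0],0]]'; python3 -m crank '[[[0,0,0.0015],[0,0,0],0]]';python3 -m crank '[[[0,0,0.001],[0,0,0],0]]'
```

```text
t: 4.3
eef_pos: [0.5593, 0.2757, 0.0528]
tool_rot: [-0.0, 0.07, 0.998, -0.0]
contact_force: [-0.6, 0.2, 2.8]
gripper_width: 0.002
t: 4.42
eef_pos: [0.5594, 0.2756, 0.0513]
tool_rot: [-0.0, 0.07, 0.998, -0.0]
contact_force: [-0.1, -0.5, 3.0]
gripper_width: 0.001
t: 4.55
eef_pos: [0.5593, 0.2757, 0.0502]
tool_rot: [-0.0, 0.07, 0.998, -0.0]
contact_force: [0.5, -0.5, 2.2]
gripper_width: -0.0
```

```bash
python3 -m crank '[[[0,0,0.001],[0,0,0],0]]'; python3 -m crank '[[[0,0,0.0007],[0,0,0],0]]'
```

```text
t: 4.68
eef_pos: [0.5594, 0.2757, 0.0496]
tool_rot: [-0.0, 0.07, 0.998, -0.0]
contact_force: [-4.2, -1.1, 11.5]
gripper_width: 0.001
t: 4.8
eef_pos: [0.5594, 0.2757, 0.0495]
tool_rot: [-0.0, 0.07, 0.998, -0.0]
contact_force: [-4.8, -1.5, 15.0]
gripper_width: 0.002
```

This is the hard stop: TCP at 49.6 mm means the tip is at 35.6 mm. I'll lift, move to the middle one and check with the side camera.

```bash
python3 -m crank '[[[0,0,-0.005],[0,0,0],0],[[0,0,-0.015],[0,0,0],0],[[0,0,-0.015],[0,0,0],0],[[0,-0.03,0],[0,0,0],0],[[0,-0.0285,0],[0,0,0],0],[[0,0,0],[0,0,0],0],[[0,0,0],[0,0,0],0]]'; python3 plan.py 21.5 4 60
python3 - <<'E'
from h import *
from station import bot
c=bot.calibration("wrist");p,d=bot.read_camera("wrist"); cv2.imwrite("pics/wrist3.png",p[:,:,::-1])
np.savez("pics/wrist3.npz",p=p,d=d,E=c["extrinsics"],K=[c["fx"],c["fy"],c["cx"],c["cy"]])
E
```

```text
t: 5.68
eef_pos: [0.5516, 0.2188, 0.0844]
tool_rot: [0.0, 0.07, 0.998, 0.001]
contact_force: [0.6, -0.6, -0.6]
gripper_width: 0.0
t 5.67 tcp world [0.5516 0.2188 0.0844] basket [0.0216 0.0048 0.0844] F [ 0.59 -0.59 -0.59] w 0.0
tool shift mm [ 0.1 -0.9 24.4] turn deg [0.08 0.05 0.09] q [-0.51  0.54  0.03  1.88 -0.03  0.72  0.97]
```

View pics/wrist3.png

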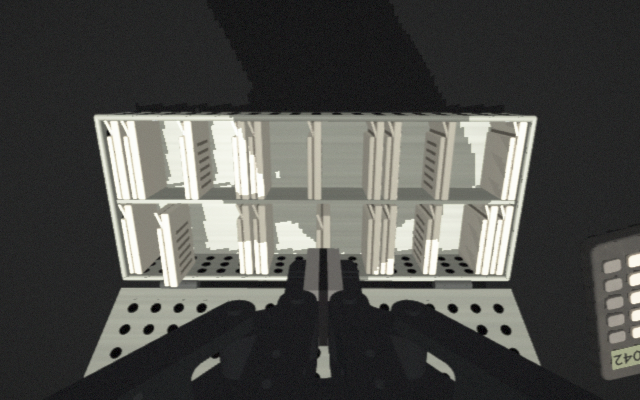

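The left cassette at (425,240) now ends on the same line as its neighbours. The middle one, at (322,235), is under the fingers.

```bash
python3 -m crank '[[[0,-0.001,0.008],[0,0,0],0],[[0,0,0.008],[0,0,0],0],[[0,0,0.003],[0,0,0],0],[[0,0,0.002],[0,0,0],0],[[0,0,0.002],[0,0,0],0],[[0,0,0.002],[0,0,0],0],[[0,0,0.002],[0,0,0],0],[[0,0,0.002],[0,0,0],0],[[0,0,0.002],[0,0,0],0]]';  python3 plan.py 21.5 4 49.5
```

```text
t: 6.85
eef_pos: [0.5511, 0.217, 0.0525]
tool_rot: [-0.0, 0.07, 0.998, 0.0]
contact_force: [-2.8, 1.2, 2.8]
gripper_width: -0.002
t 6.85 tcp world [0.5511 0.217  0.0525] basket [0.0213 0.0029 0.0525] F [-2.8   1.19  2.84] w -0.002
tool shift mm [-0.2  1.1  3. ] turn deg [ 0.01 -0.    0.07] q [-0.5   0.59  0.03  1.9  -0.03  0.66  0.97]
```

```bash
python3 -m crank '[[[0,0,0.001],[0,0,0],0]]'; python3 -m crank '[[[0,0,0.001],[0,0,0],0]]'
```

```text
t: 6.98
eef_pos: [0.5511, 0.217, 0.0515]
tool_rot: [-0.0, 0.07, 0.998, 0.0]
contact_force: [-2.7, 0.8, 3.3]
gripper_width: -0.001
t: 7.1
eef_pos: [0.5512, 0.2169, 0.0506]
tool_rot: [0.0, 0.07, 0.998, 0.0]
contact_force: [-1.2, 0.7, 3.3]
gripper_width: -0.002
```

```bash
python3 -m crank '[[[0,0,0.001],[0,0,0],0]]'; python3 -m crank '[[[0,0,0.0006],[0,0,0],0]]'
```

```text
t: 7.22
eef_pos: [0.5512, 0.2169, 0.0496]
tool_rot: [0.0, 0.07, 0.998, 0.0]
contact_force: [-2.0, 1.2, 6.7]
gripper_width: -0.001
t: 7.35
eef_pos: [0.5512, 0.2169, 0.0495]
tool_rot: [0.0, 0.07, 0.998, 0.0]
contact_force: [-4.2, 0.1, 11.3]
gripper_width: -0.001
```

The middle one is home. Now the right one, 77.5 mm along −y.

```bash
python3 -m crank '[[[0,0,-0.005],[0,0,0],0],[[0,0,-0.015],[0,0,0],0],[[0,0,-0.015],[0,0,0],0],[[0,-0.04,0],[0,0,0],0],[[0,-0.0375,0],[0,0,0],0],[[0,0,0],[0,0,0],0],[[0,0,0],[0,0,0],0]]'; python3 plan.py 21.5 -74.7 60
python3 - <<'E'
from h import *
from station import bot
c=bot.calibration("wrist");p,d=bot.read_camera("wrist"); cv2.imwrite("pics/wrist4.png",p[:,:,::-1])
E
```

```text
t: 8.22
eef_pos: [0.5409, 0.1408, 0.0849]
tool_rot: [0.001, 0.07, 0.998, 0.001]
contact_force: [0.0, 0.5, 0.2]
gripper_width: -0.002
t 8.22 tcp world [0.5409 0.1408 0.0849] basket [ 0.0219 -0.0739  0.0849] F [0.04 0.45 0.25] w -0.002
tool shift mm [ 0.5 -0.8 24.9] turn deg [0.07 0.07 0.07] q [-0.39  0.49  0.03  1.97 -0.03  0.68  1.09]
```

View pics/wrist4.png

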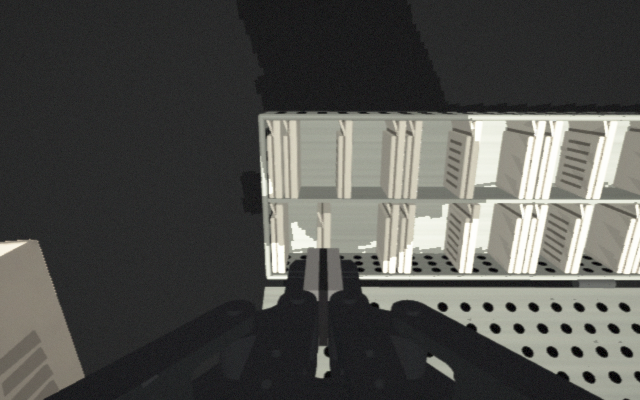

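The middle cassette at (462,240) is now level with its neighbours. The right one at (323,225) is under the tips.

```bash
python3 -m crank '[[[0,0,0.008],[0,0,0],0],[[0,0,0.008],[0,0,0],0],[[0,0,0.003],[0,0,0],0],[[0,0,0.002],[0,0,0],0],[[0,0,0.002],[0,0,0],0],[[0,0,0.002],[0,0,0],0],[[0,0,0.002],[0,0,0],0],[[0,0,0.002],[0,0,0],0],[[0,0,0.002],[0,0,0],0]]';  python3 plan.py 21.5 -74.7 49.5
```

```text
t: 9.4
eef_pos: [0.5402, 0.1401, 0.0529]
tool_rot: [-0.0, 0.07, 0.998, 0.0]
contact_force: [-1.8, 0.2, 3.7]
gripper_width: -0.0
t 9.4 tcp world [0.5402 0.1401 0.0529] basket [ 0.0213 -0.0747  0.0529] F [-1.82  0.24  3.68] w -0.0
tool shift mm [-0.2  0.   3.4] turn deg [ 0.   -0.01  0.07] q [-0.39  0.54  0.03  1.98 -0.03  0.62  1.09]
```

```bash
python3 -m crank '[[[0,0,0.001],[0,0,0],0]]'; python3 -m crank '[[[0,0,0.001],[0,0,0],0]]'
```

```text
t: 9.52
eef_pos: [0.5402, 0.1401, 0.0518]
tool_rot: [-0.0, 0.07, 0.998, 0.0]
contact_force: [-2.3, 0.9, 2.8]
gripper_width: -0.0
t: 9.65
eef_pos: [0.5403, 0.1401, 0.0509]
tool_rot: [0.0, 0.07, 0.998, 0.0]
contact_force: [-2.1, 1.0, 2.4]
gripper_width: 0.003
```

```bash
python3 -m crank '[[[0,0,0.001],[0,0,0],0]]'; python3 -m crank '[[[0,0,0.0006],[0,0,0],0]]'
```

```text
t: 9.78
eef_pos: [0.5403, 0.1401, 0.0499]
tool_rot: [-0.0, 0.07, 0.998, 0.0]
contact_force: [-2.7, 0.7, 3.7]
gripper_width: 0.002
t: 9.9
eef_pos: [0.5403, 0.1402, 0.0496]
tool_rot: [-0.0, 0.07, 0.998, 0.0]
contact_force: [-3.0, 0.8, 9.1]
gripper_width: 0.002
```

All three are home. I'll lift, look, and then go behind the lid.

```bash
python3 -m crank '[[[0,0,-0.005],[0,0,0],0],[[0,0,-0.03],[0,0,0],0],[[0,0,-0.04],[0,0,0],0],[[0,0,-0.04],[0,0,0],0],[[0,0.0,-0.04],[0,0,0],0],[[0,0.0375,0],[0,0,0],0],[[0,0.0375,0],[0,0,0],0],[[0,0,0],[0,0,0],0],[[0,0,0],[0,0,0],0]]'; python3 plan.py 135 0 200
python3 - <<'E'
from h import *
from station import bot
for n in ("wrist","top"):
    c=bot.calibration(n);p,d=bot.read_camera(n); cv2.imwrite(f"pics/{n}5.png",p[:,:,::-1])
    np.savez(f"pics/{n}5.npz",p=p,d=d,E=c["extrinsics"],K=[c["fx"],c["fy"],c["cx"],c["cy"]])
p,d,E,K=load("wrist5"); W=cloud(d,E,K)
psi=np.radians(-8.1); Rb=np.array([[np.cos(psi),-np.sin(psi),0],[np.sin(psi),np.cos(psi),0],[0,0,1]]); B=np.array([.5296,.2171,0])
Q=((W-B)@Rb)*1000
for nm,y in dict(l=62.5,m=3.5,r=-74.7).items():
    s=(abs(Q[...,1]-y)<2.5)&(abs(Q[...,0]-18)<14)&(Q[...,2]>20); print(nm,s.sum(),np.percentile(Q[s][:,2],[10,50,90]).round(1))
p,d,E,K=load("top0"); W=cloud(d,E,K); Q=((W-B)@Rb)*1000
for x in range(80,260,15):
    row=[]
    for y in range(-75,90,15):
        s=(abs(Q[...,0]-x)<7.5)&(abs(Q[...,1]-y)<7.5); row.append(int(np.nanmax(Q[s][:,2])) if s.any() else -1)
    print(x,row)
E
```

```text
t: 11.02
eef_pos: [0.551, 0.2135, 0.2043]
tool_rot: [0.0, 0.07, 0.998, -0.0]
contact_force: [-0.8, -1.2, 0.3]
gripper_width: 0.003
t 11.03 tcp world [0.551  0.2135 0.2043] basket [ 0.0217 -0.0006  0.2043] F [-0.81 -1.21  0.34] w 0.003
tool shift mm [-113.3    0.5    4.4] turn deg [-0.04  0.02  0.04] q [-0.5   0.38  0.03  1.81 -0.01  0.95  0.97]
l 211 [30.3 34.5 35.7]
m 3049 [204.3 244.6 270.3]
r 179 [33.5 34.6 35.5]
80 [106, 103, 107, 105, 103, 105, 104, 105, 104, 104, 103]
95 [120, 118, 120, 119, 127, 127, 124, 121, 120, 121, 120]
110 [-1, -1, -1, -1, -1, -1, -1, -1, -1, -1, -1]
125 [3, 2, 2, 2, 2, 2, 1, 2, 3, 3, 3]
140 [2, 3, 3, 3, 1, 2, 1, 3, 2, 3, 3]
155 [2, 2, 2, 2, 3, 2, 3, 2, 22, 19, 2]
170 [4, 3, 3, 3, 3, 3, 3, 24, 22, 23, 1]
185 [1, 3, 2, 1, 4, 2, 4, 21, 24, 21, 4]
200 [4, 3, 2, 2, 2, 2, 2, 20, 22, 2, 3]
215 [2, 2, 4, 2, 3, 1, 2, 2, 3, 3, 2]
230 [2, 2, 4, 2, 3, 3, 3, 2, 3, 3, 2]
245 [2, 4, 2, 1, 2, 3, 87, 2, 2, 3, 3]
```

View pics/wrist5.png

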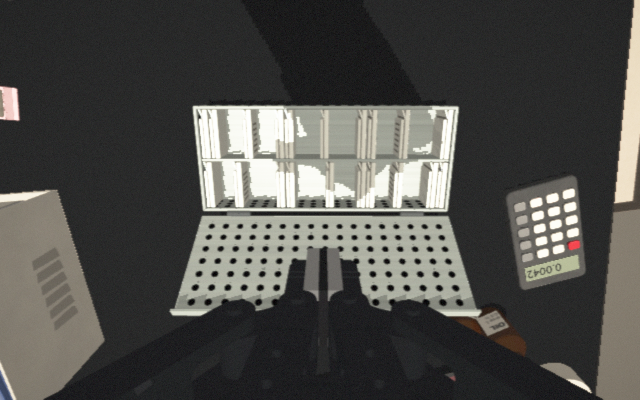

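The left and right tops measure about 35 mm, and the middle one at (325,185) looks level. Behind the lid nothing in the swept area is higher than 24 mm. Moving behind it now.

```bash
python3 -m crank '[[[-0.055,0,0],[0,0,0],0],[[-0.0585,0,0],[0,0,0],0],[[0,0,0],[0,0,0],0],[[0,0,0.03],[0,0,0],0],[[0,0,0.03],[0,0,0],0],[[0,0,0.023],[0,0,0],0],[[0,0,0],[0,0,0],0],[[0,0,0],[0,0,0],0]]'; python3 plan.py 110 0 121
python3 - <<'E'
from h import *
from station import bot
for n in ("side",):
    c=bot.calibration(n); p,d=bot.read_camera(n)
    cv2.imwrite(f"pics/{n}6.png",cv2.resize(p[110:230,290:430,::-1],None,fx=5,fy=5,interpolation=cv2.INTER_CUBIC))
E
```

```text
t: 12.12
eef_pos: [0.6635, 0.1983, 0.1226]
tool_rot: [0.001, 0.07, 0.998, 0.0]
contact_force: [-0.5, -0.5, 0.3]
gripper_width: -0.001
t 12.12 tcp world [0.6635 0.1983 0.1226] basket [0.1352 0.0003 0.1226] F [-0.47 -0.51  0.29] w -0.001
tool shift mm [25.2 -0.2  1.6] turn deg [0.03 0.06 0.05] q [-0.41  0.63  0.04  1.61 -0.03  0.9   1.08]
```

View pics/side6.png

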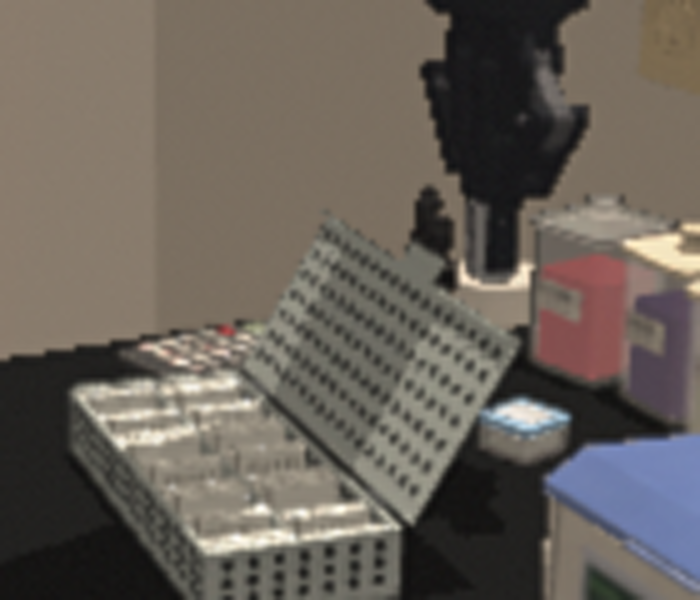

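All cassettes look level in the side view. The fingertip at (490,280) is behind the tab at (425,260). I'll push gently along the arc.

```bash
python3 -m crank '[[[0.01,0,0],[0,0,0],0],[[0.01,0,0],[0,0,0],0],[[0.005,0,-0.001],[0,0,0],0],[[0.004,0,-0.002],[0,0,0],0],[[0.004,0,-0.002],[0,0,0],0],[[0.004,0,-0.0018],[0,0,0],0]]'; python3 plan.py 98 0 126
```

```text
t: 12.92
eef_pos: [0.6264, 0.2038, 0.1284]
tool_rot: [0.0, 0.07, 0.998, 0.0]
contact_force: [1.3, 0.4, 2.1]
gripper_width: -0.002
t 12.93 tcp world [0.6264 0.2038 0.1284] basket [0.0977 0.0004 0.1284] F [1.3  0.41 2.06] w -0.002
tool shift mm [-0.3 -0.4  2.4] turn deg [0.01 0.01 0.07] q [-0.44  0.57  0.04  1.7  -0.03  0.88  1.04]
```

```bash
python3 -m crank '[[[0.005,0,-0.0017],[0,0,0],0],[[0.005,0,-0.0015],[0,0,0],0],[[0.005,0,-0.0013],[0,0,0],0],[[0.005,0,-0.0009],[0,0,0],0],[[0.005,0,-0.0008],[0,0,0],0]]'; python3 plan.py 60 0 134
python3 - <<'E'
from h import *
from station import bot
for n in ("side",):
    c=bot.calibration(n); p,d=bot.read_camera(n)
    cv2.imwrite(f"pics/{n}7.png",cv2.resize(p[110:230,290:430,::-1],None,fx=5,fy=5,interpolation=cv2.INTER_CUBIC))
E
```

```text
t: 13.55
eef_pos: [0.6012, 0.2072, 0.1343]
tool_rot: [-0.0, 0.07, 0.998, -0.0]
contact_force: [0.7, 0.7, 0.2]
gripper_width: 0.003
t 13.55 tcp world [0.6012 0.2072 0.1343] basket [0.0723 0.0003 0.1343] F [0.73 0.65 0.19] w 0.003
tool shift mm [12.3 -0.3  0.3] turn deg [-0.01 -0.02  0.08] q [-0.46  0.53  0.04  1.75 -0.03  0.86  1.02]
```

View pics/side7.png

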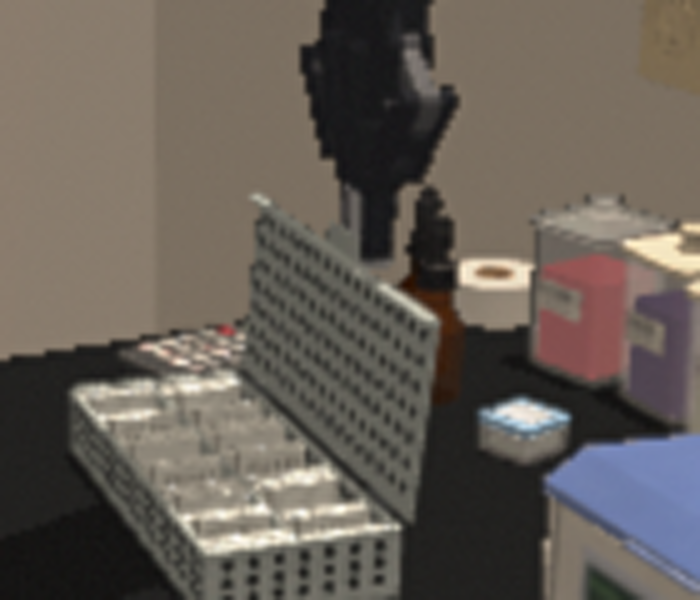

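The lid is nearly upright. I'll work out the arc table for the rest of the motion.

```bash
python3 - <<'E'
import numpy as np
r=80
for th in np.arange(1.6,-0.01,-0.1):
    c,s=np.cos(th),np.sin(th); print(round(th,2),"centre x",round(46.5-r*c+2*s+11,1),"tcp z",round(38+r*s+2*c+14,1))
E
```

```text
1.6 centre x 61.8 tcp z 131.9
1.5 centre x 53.8 tcp z 131.9
1.4 centre x 45.9 tcp z 131.2
1.3 centre x 38.0 tcp z 129.6
1.2 centre x 30.4 tcp z 127.3
1.1 centre x 23.0 tcp z 124.2
1.0 centre x 16.0 tcp z 120.4
0.9 centre x 9.3 tcp z 115.9
0.8 centre x 3.2 tcp z 110.8
0.7 centre x -2.4 tcp z 105.1
0.6 centre x -7.4 tcp z 98.8
0.5 centre x -11.7 tcp z 92.1
0.4 centre x -15.4 tcp z 85.0
0.3 centre x -18.3 tcp z 77.6
0.2 centre x -20.5 tcp z 69.9
0.1 centre x -21.9 tcp z 62.0
-0.0 centre x -22.5 tcp z 54.0
```

```bash
python3 -m crank '[[[0.006,0,0],[0,0,0],0],[[0.006,0,0],[0,0,0],0],[[0.006,0,0],[0,0,0],0],[[0.006,0,0],[0,0,0],0]]'; python3 plan.py 48 0 132
```

```text
t: 14.1
eef_pos: [0.5773, 0.2104, 0.1341]
tool_rot: [-0.0, 0.07, 0.998, -0.0]
contact_force: [-0.2, -0.4, -0.5]
gripper_width: 0.001
t 14.1 tcp world [0.5773 0.2104 0.1341] basket [4.820e-02 1.000e-04 1.341e-01] F [-0.24 -0.41 -0.51] w 0.001
tool shift mm [ 0.2 -0.1  2.1] turn deg [-0.02 -0.03  0.07] q [-0.48  0.5   0.04  1.8  -0.02  0.84  1.  ]
```

```bash
python3 -m crank '[[[0.005,0,0.002],[0,0,0],0],[[0.005,0,0.002],[0,0,0],0],[[0.004,0,0.0014],[0,0,0],0],[[0.0035,0,0.0013],[0,0,0],0],[[0.004,0,0.0015],[0,0,0],0],[[0.0035,0,0.0016],[0,0,0],0]]'; python3 plan.py 23 0 124
python3 - <<'E'
from h import *
from station import bot
for n in ("side",):
    c=bot.calibration(n); p,d=bot.read_camera(n)
    cv2.imwrite(f"pics/{n}8.png",cv2.resize(p[110:230,290:430,::-1],None,fx=5,fy=5,interpolation=cv2.INTER_CUBIC))
E
```

```text
t: 14.85
eef_pos: [0.553, 0.2141, 0.1244]
tool_rot: [-0.0, 0.07, 0.998, 0.0]
contact_force: [1.1, -0.4, 0.9]
gripper_width: -0.001
t 14.85 tcp world [0.553  0.2141 0.1244] basket [0.0236 0.0003 0.1244] F [ 1.1  -0.44  0.87] w -0.001
tool shift mm [ 0.6 -0.3  0.4] turn deg [ 0.   -0.    0.07] q [-0.5   0.48  0.03  1.86 -0.02  0.8   0.97]
```

View pics/side8.png

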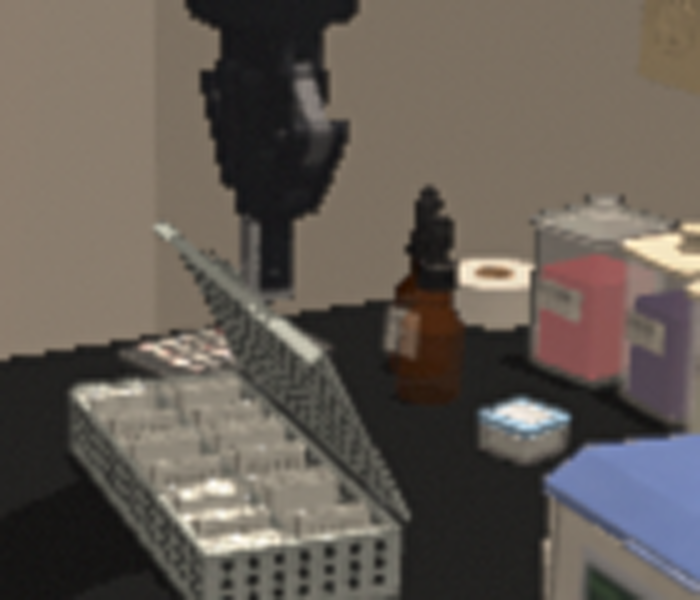

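The lid is following at about 1.1 rad. The free edge is at (155,230)–(320,355) and the tip at (268,295) is on the outer face. I'll keep following the arc.

```bash
python3 -m crank '[[[0.004,0,0.0019],[0,0,0],0],[[0.0035,0,0.0021],[0,0,0],0],[[0.0035,0,0.0022],[0,0,0],0],[[0.0035,0,0.0024],[0,0,0],0],[[0.003,0,0.0025],[0,0,0],0],[[0.003,0,0.0026],[0,0,0],0],[[0.003,0,0.0028],[0,0,0],0],[[0.0028,0,0.003],[0,0,0],0]]'; python3 plan.py -2.4 0 105
```

```text
t: 15.9
eef_pos: [0.527, 0.2177, 0.1049]
tool_rot: [-0.0, 0.07, 0.998, -0.0]
contact_force: [-0.1, 0.2, 0.6]
gripper_width: -0.001
t 15.9 tcp world [0.527  0.2177 0.1049] basket [-0.0027  0.0002  0.1049] F [-0.09  0.17  0.58] w -0.001
tool shift mm [-0.3 -0.2 -0.1] turn deg [-0.   -0.01  0.07] q [-0.52  0.48  0.03  1.93 -0.02  0.74  0.95]
```

```bash
python3 -m crank '[[[0.0025,0,0.003],[0,0,0],0],[[0.0025,0,0.0032],[0,0,0],0],[[0.0022,0,0.0033],[0,0,0],0],[[0.0021,0,0.0034],[0,0,0],0],[[0.0019,0,0.0035],[0,0,0],0],[[0.0018,0,0.0036],[0,0,0],0]]'; python3 plan.py -15.4 0 85
python3 - <<'E'
from h import *
from station import bot
for n in ("side",):
    c=bot.calibration(n); p,d=bot.read_camera(n)
    cv2.imwrite(f"pics/{n}9.png",cv2.resize(p[110:230,290:430,::-1],None,fx=5,fy=5,interpolation=cv2.INTER_CUBIC))
E
```

```text
t: 16.65
eef_pos: [0.5142, 0.2195, 0.0848]
tool_rot: [-0.0, 0.07, 0.998, 0.0]
contact_force: [0.3, 0.8, 1.7]
gripper_width: 0.001
t 16.65 tcp world [0.5142 0.2195 0.0848] basket [-0.0156  0.0002  0.0848] F [0.26 0.83 1.72] w 0.001
tool shift mm [-0.2 -0.2 -0.2] turn deg [ 0.   -0.    0.07] q [-0.53  0.49  0.02  1.96 -0.02  0.68  0.93]
```

View pics/side9.png

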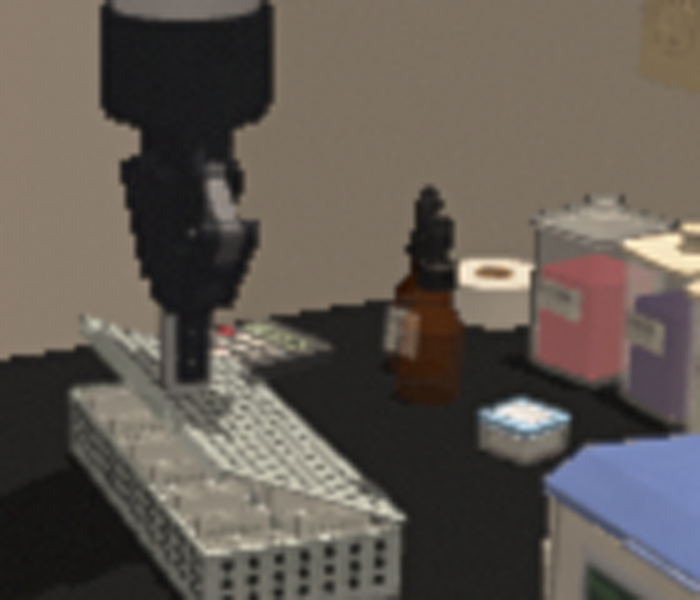

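The lid is at about 0.4 rad with the tip on its outer face at (185,385). I'll follow it down to about 0.05 rad and then press in small steps.

```bash
python3 -m crank '[[[0.0016,0,0.0037],[0,0,0],0],[[0.0013,0,0.0037],[0,0,0],0],[[0.0012,0,0.0038],[0,0,0],0],[[0.001,0,0.0039],[0,0,0],0],[[0.0008,0,0.0039],[0,0,0],0],[[0.0006,0,0.004],[0,0,0],0],[[0.0004,0,0.003],[0,0,0],0],[[0.0002,0,0.002],[0,0,0],0]]'; python3 plan.py -22.5 0 54
```

```text
t: 17.7
eef_pos: [0.5072, 0.2205, 0.0569]
tool_rot: [-0.0, 0.07, 0.998, -0.0]
contact_force: [-0.2, -0.4, 0.1]
gripper_width: 0.0
t 17.7 tcp world [0.5072 0.2205 0.0569] basket [-0.0226  0.0002  0.0569] F [-0.15 -0.39  0.1 ] w 0.0
tool shift mm [-0.1 -0.2  2.9] turn deg [-0.01 -0.01  0.07] q [-0.54  0.53  0.02  1.99 -0.02  0.62  0.92]
```

```bash
python3 -m crank '[[[0,0,0.001],[0,0,0],0]]';python3 -m crank '[[[0,0,0.001],[0,0,0],0]]'
```

```text
t: 17.82
eef_pos: [0.5072, 0.2205, 0.056]
tool_rot: [-0.0, 0.07, 0.998, -0.0]
contact_force: [-0.2, -0.7, 0.3]
gripper_width: 0.003
t: 17.95
eef_pos: [0.5073, 0.2205, 0.0551]
tool_rot: [-0.0, 0.07, 0.998, -0.0]
contact_force: [-0.7, 0.6, 0.5]
gripper_width: 0.003
```

```bash
python3 -m crank '[[[0,0,0.0007],[0,0,0],0]]';python3 -m crank '[[[0,0,0.0007],[0,0,0],0]]'
```

```text
t: 18.08
eef_pos: [0.5073, 0.2205, 0.0544]
tool_rot: [-0.0, 0.07, 0.998, 0.0]
contact_force: [-1.0, -0.2, 1.9]
gripper_width: -0.005
t: 18.2
eef_pos: [0.5073, 0.2205, 0.0543]
tool_rot: [-0.0, 0.07, 0.998, 0.0]
contact_force: [-3.2, -1.2, 11.2]
gripper_width: -0.002
```

This is the stop: tip at about 40.3 mm, and the shut lid's outer face is at 40 mm. I'll hold briefly, retreat and check.

```bash
python3 -m crank '[[[0,0,0],[0,0,0],0],[[0,0,0],[0,0,0],0],[[0,0,-0.003],[0,0,0],0],[[0,0,-0.02],[0,0,0],0],[[0,0,-0.04],[0,0,0],0],[[0.02,0,-0.05],[0,0,0],0],[[0.0,0,-0.05],[0,0,0],0],[[0,0,0],[0,0,0],0]]'
python3 - <<'E'
from h import *
from station import bot
for n in ("side","top","wrist"):
    c=bot.calibration(n); p,d=bot.read_camera(n)
    np.savez(f"pics/{n}10.npz",p=p,d=d,E=c["extrinsics"],K=[c["fx"],c["fy"],c["cx"],c["cy"]])
    if n=="side": cv2.imwrite(f"pics/{n}10.png",cv2.resize(p[110:230,290:430,::-1],None,fx=5,fy=5,interpolation=cv2.INTER_CUBIC))
    else: cv2.imwrite(f"pics/{n}10.png",p[:,:,::-1])
psi=np.radians(-8.1); Rb=np.array([[np.cos(psi),-np.sin(psi),0],[np.sin(psi),np.cos(psi),0],[0,0,1]]); B=np.array([.5296,.2171,0])
for n in ("top10","wrist10","side10"):
    p,d,E,K=load(n); Q=((cloud(d,E,K)-B)@Rb)*1000
    m=(abs(Q[...,0])<40)&(abs(Q[...,1])<100)&(Q[...,2]>30)&(Q[...,2]<60)
    q=Q[m]; A=np.c_[q[:,0],q[:,1],np.ones(len(q))]; c=np.linalg.lstsq(A,q[:,2],rcond=None)[0]; print(n,len(q),"z=",c.round(4),"median",np.median(q[:,2]))
a,d0,E,K=load("top0"); b,d1,_,_=load("top10")
W0=cloud(d0,E,K);W1=cloud(d1,E,K)
for nm,(x,y,w,h) in dict(forceps=(190,240,70,25),m=(318,238,30,30),w=(400,203,30,24)).items():
    f=lambda W:(lambda q:q[q[:,2]>.004][:,:2].mean(0).round(4))(W[y:y+h,x:x+w].reshape(-1,3)); print(nm,f(W0),f(W1))
E
```

```text
t: 19.2
eef_pos: [0.4897, 0.2246, 0.221]
tool_rot: [0.004, 0.07, 0.998, 0.002]
contact_force: [0.3, 0.3, -0.1]
gripper_width: -0.001
top10 1013 z= [4.00000e-04 2.00000e-04 3.96418e+01] median 39.64556265186048
wrist10 17401 z= [ 8.00000e-04 -2.00000e-04  3.97814e+01] median 39.77526613263566
side10 1101 z= [ 2.00000e-03 -5.00000e-04  4.00057e+01] median 40.008172170626025
forceps [0.3521 0.3562] [0.3957 0.2156]
m [0.3597 0.1126] [0.4004 0.1343]
w [ 0.4413 -0.0698] [ 0.4413 -0.0704]
```

View pics/side10.png

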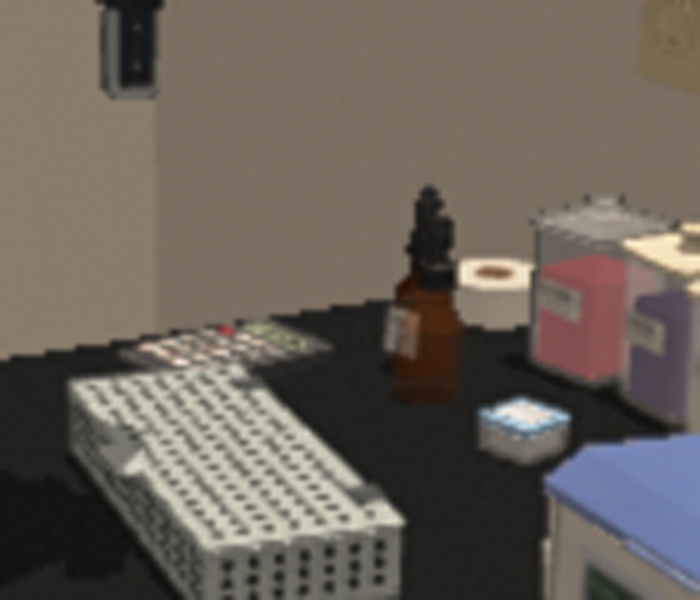

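View pics/wrist10.png

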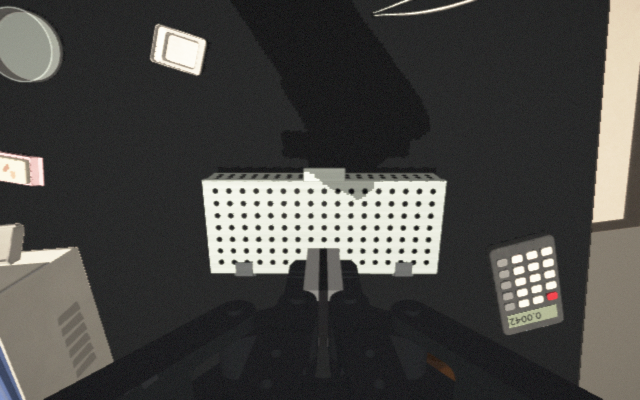

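The lid is flat: slope is at most 0.002 rad and its height is 39.6–40.0 mm in all three views. The top-view shifts of the forceps and mould are likely the arm covering them, so I'll check by ray casting from the wrist view.

```bash
python3 - <<'E'
from h import *
p,d,E,K=load("wrist10"); print("mould",ray(180,50,.006,E,K).round(4)," was ~0.3597 .1126; forceps end",ray(376,14,.005,E,K).round(4))
a,d0,E0,K0=load("top0")
m=(a[240:265,190:265].min(2)>90); v,u=np.nonzero(m); i=u.argmax(); print("forceps right end at start",ray(u[i]+190,v[i]+240,.005,E0,K0).round(4))
p,d,E,K=load("side10"); s,_,_,_=load("side0")
print("side diff forceps,mould",np.abs(p[192:220,230:262].astype(int)-s[192:220,230:262]).mean(),np.abs(p[232:256,268:296].astype(int)-s[232:256,268:296]).mean())
from station import bot
o=bot.get_obs(); print(o["t"],o["contact_force"].round(2),o["joint_vel"].round(3))
E
```

```text
mould [0.3622 0.1145 0.006 ]  was ~0.3597 .1126; forceps end [0.3575 0.2874 0.005 ]
forceps right end at start [0.3529 0.2924 0.005 ]
side diff forceps,mould 1.787202380952381 2.5223214285714284
19.35 [-0.83 -0.19 -0.14] [ 0.     0.019 -0.003  0.01  -0.001  0.002 -0.002]
```

The loose items have not moved within the measuring error, and the side picture is unchanged there. The robot is touching nothing, so I'm handing in.

```bash
python3 - <<'E'
from station import bot
print(bot.hand_in(), bot.get_obs()["t"])
E
```

```text
the job is handed in; nothing more can be done
the job is handed in; nothing more can be done
```

I tapped the three proud cassettes, all in the back row, down to their hard stops from left to right. Then I pushed the lid over from behind along its arc and pressed it shut, and handed in at about 19.4 s of the 61 s allowed.

- **Cassettes:** each stopped with the fingertips at about 35.5 mm, which is fully home. The highest force I read was about 15 N, against the 25 N limit. Depth afterwards gave about 35 mm for the left and right tops. My depth check of the middle one failed because the fingers covered it, so that one rests on its hard-stop reading and on looking level in the wrist and side views.
- **Lid:** it stopped with the fingertips at about 40.3 mm and 11 N, against the 30 N limit. After I backed off, all three cameras showed it flat (slope at most 0.002 rad) at 39.6 to 40.0 mm, against 40 mm when shut.
- **Forceps, mould and wax block:** the last top-view check disagreed for the forceps and the mould, almost certainly because the arm was in the way. Wrist-view positions for those two were within about 3 to 7 mm of the start, and the side picture was practically unchanged there. The wax block matched in the top view. I take all three as unmoved.
- **Arm:** it was clear of everything at hand-in, with the force reading at noise level.

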